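Turn the toy turntable until the cylinder puzzle faces front

TASK

With a fingertip, push the rim of the birch turntable round - its upright rim pegs give the finger something to push on - until the cylinder puzzle (the long green block with four round knobbed cylinders) stands squarely at the front, its long side facing the front edge of the shelf board (the edge on the robot's side), and leave it at rest there. Turn it gently: do not touch the toys on the turntable, which ride along upright in their places, and lift nothing. Leave the ring stacker, the bowl of pegs and the shape sorter with its door as they are.

Things in the scene. Friction and masses are not known exactly. Their poses are not given: they have to be found in the camera images.
- turntable_axis (a point): Fixed point on the vertical turning axis of the turntable, at the height of the platter's upper face (38 mm above the shelf board). Its axes do not turn: they are parallel to the world's, so -x points to the front edge of the board. The platter is a birch disc of 260 mm diameter, 18 mm thick (20 to 38 mm above the board), on a smaller fixed foot. Toys on it occupy at most a 98 mm radius about the axis and reach at most 60 mm above the platter.
- turntable_front (a point): Fixed point: the front of the turntable, on the platter's edge 130 mm straight in front (-x, towards the robot's side) of the axis. The middle of the cylinder puzzle has to come onto the line from the axis to this point.
- platter_top (a point): Centre of the platter's upper face, turning with the platter. Six upright maple rim pegs, 14 mm in diameter and 40 mm tall above the platter, stand 115 mm from the axis at angles 30, 90, 150, 210, 270 and 330 degrees, measured counter-clockwise from above from this point's own x axis. The cylinder puzzle stands at 180 degrees, in the middle of the gap between two pegs. When its x axis is parallel to the world's (and points the same way), the puzzle's place is at the front.
- platter (a joint): How far the platter has turned since the start, in rad: it reads 0 at the start of every episode and grows counter-clockwise seen from above. It turns both ways without a stop, with light bearing friction (about 0.05 N m, some 0.5 N at a rim peg) that halts it within a few degrees once the push ends. The puzzle starts at least 45 degrees away from the front, on either side or at the back.
- puzzle_center (a point): Centre (half-way up) of the block of the cylinder puzzle: green wood, 44 mm (x, its narrow side) by 124 mm (y, long side) by 40 mm high, loose on the platter with its middle about 50 mm from the axis and its long side square to the radius; its own -x axis points away from the turntable axis, to within 2 degrees. Weighs 0.3 kg with its cylinders. While the platter turns it may lag behind it by a few degrees.
- cyl0_center (a point): Thickest loose knobbed maple cylinder (30 mm diameter, 32 mm tall plus a 16 mm knob) in its 30 mm deep well in the puzzle block; point at half its height without the knob, 6 mm above the block's centre.
- cyl1_center (a point): Second cylinder, 25 mm diameter, otherwise as cyl0.
- cyl2_center (a point): Third cylinder, 20 mm diameter, otherwise as cyl0.
- cyl3_center (a point): Thinnest cylinder, 15 mm diameter, otherwise as cyl0.
- square_puzzle_center (a point): Centre of the other green puzzle, a loose block 56 by 56 by 40 mm with one square inset and a knob (59 mm tall in all), on the platter behind the cylinder puzzle.
- barrel_center (a point): Centre of a loose turned maple barrel, 56 mm in diameter and 56 mm tall, on the platter behind the cylinder puzzle.
- stacker: Bystander: blue silicone ring stacker on a round foot of 92 mm diameter, 141 mm tall, loose, standing left (+y) of the turntable, 0.27 m or more from its axis; origin at the centre of its underside.
- bowl: Bystander: stainless steel bowl of maple pegs, 126 mm across the rim, 45 mm high, loose, right (-y) of the turntable, 0.23 m or more from its axis; origin at the centre of its underside.
- sorter: Bystander: yellow acrylic shape sorter box, 140 by 140 mm and 130 mm tall, right (-y) of the turntable and behind the bowl; origin at the centre of its underside. The box does not move. Its front (own -x) is a swing door hinged on the left (+y) edge, shut or up to 0.3 rad open.
- sorter_door_handle (a point): Round wooden knob on the swing door of the shape sorter, 35 mm out from the door; the door swings freely, leave it alone.

How it is judged:
By the outcome, as a careful person would: the job done as asked, in the order asked, and still so for the second after the job is handed in, with the robot touching nothing.
It also fails if it takes over 64 s, if anything falls off the work surface, if the arm or the gripper's body presses on something with over 40 N, if the wrist force passes 120 N, or if a joint passes its speed limit or range.

ROBOT

A 7-joint arm with a two-finger parallel gripper is mounted at the origin on the work surface. World frame = base frame: x ahead of the robot, y to its left, z up, the work surface at z = 0. Lengths are in m, angles in rad, forces in N, time in s.
With the tool pointing down it reaches from about 0.4 to 0.875 m from the base axis. Payload 6.5 kg.
Tool frame: the origin (TCP) lies on the centre line of the jaws, within the pads' length; the fingertips stand 14 mm ahead of it and the grasp point (between the pads) lies 5 mm behind it; z points along the fingers, y is the line along which they close (so a half turn about z gives the same grasp; the last joint's range is limited). The gripper opens to 88 mm and grips with 3 to 60 N. Pads are 18 mm wide; open, the fingers measure 123 mm over their backs; the gripper's body (75 mm by 187 mm) begins 45 mm behind the grasp point.
Start: joints at [1.261, 0.536, -0.004, 1.538, 0.003, 1.067, -0.071], TCP at [0.157, -0.631, 0.253] pointing down, gripper open.
Joint ranges: [-2.7, 2.7], [-0.37, 2.16], [-1.27, 1.26], [0.24, 2.4], [-1.31, 4.45], [0.19, 1.91], [-2.76, 2.76]. Speed limits (rad/s): [2.39, 2.39, 3.14, 3.14, 3.14, 3.14, 3.14].

INTERFACE

Orientations are given as a unit quaternion [x, y, z, w].
In Python, from plant import monitor, viewer, workorder gives the robot as it stands.
- The arm moves only by the tool jog_arm, never from a script. Its argument "increments" is text: rows parted by semicolons, each of 5 numbers parted by spaces: the finger opening in m, from 0 to 0.0881, then the shift along the tool's x, y, z in m, then the turn about the tool's z in rad. In form: gripper x y z roll; .... A call has 1 to 20 rows; each row shifts and turns the commanded pose from where the row before left it, along the tool's axes as they then stand; what a row does not reach is not made up. A row lasts 1/12 s, in which the tool goes at most 41.7 mm and 7.16 degrees, less where a joint would pass 70% of its speed; a pose out of reach is approached as far as the arm can. A call is refused whole if a number of a shift passes 0.0417 or a number of a turn 0.125, either way. A call with a gripper value outside its range is refused whole. The fingers move at their own pace and stop on an object; "squeeze" is the grip in N (left out, the last holds). Time passes only in rows, so rows that do not move let the fingers close. It gives the time, the measured TCP pose, the force, the opening and the grip force at its end, in the units of the state.
- monitor.sense(): the state, without advancing time (a new reading comes with each control period).
- viewer.grab_frame(name): name is "scene" or "top" or "wrist"; returns a dict with "pixels" (420x560x3 uint8, blue, green, red), "mtx" (3x3 intrinsics, pixels), "R" (3x3) and "t" (3): a world point X has camera coordinates R X + t. Camera axes: x right, y down, z forward; pixel columns grow to the right and rows downward; lengths in m; the calibration is good to about 2 mm. A picture is of the moment at which its call begins. There is no depth.
- workorder.finish_job(): hands the job in; it is judged then, once.
The state is a dict: "time_s": time; "qpos": joint angles; "joint_vel": joint speeds; "tau": joint torques, N m; "ee_pos": TCP position; "tool_rot": TCP orientation; "ft_force": force on the tool from outside, world axes, zero at the start; "moment": the same for the moment, N m; "width": finger opening in m; "grip_force": force on a finger pad.
Only numpy, scipy, OpenCV 4.12 (cv2) and the standard library are available. Lean on these libraries where they do the work, as an engineer would, in place of code of your own. Each camera call takes 0.05 s, during which the arm holds its last target. There are 200 camera calls.

## Working session

There is one attempt and no reset: what is moved stays moved. The work goes in short steps, Python scripts to look and compute and a tool call to move; the robot and the scene stay as the last step left them, time stands still between calls to the robot, and variables do not carry over. Pictures are saved under pics/ and viewed, at most 10 in all, crops included, and the job is handed in when it is done.

Besides the shell and the picture viewer there is one more tool, called as name(argument=value, ...), one argument or row to a line, values as JSON. jog_arm: Moves the arm, as the interface text tells. Its arguments: {"type":"object","properties":{"increments":{"type":"string"},"squeeze":{"type":"number"}},"required":["increments"]}

```bash
mkdir -p pics; cat > h.py <<'E'
import cv2, numpy as np
from plant import monitor, viewer, workorder
def grab(n,f=None):
    d=viewer.grab_frame(n)
    if f: cv2.imwrite('pics/'+f,d['pixels'])
    return d
def ray(d,uv,z):
    K,R,t=(np.array(d[k],float) for k in('mtx','R','t')); uv=np.atleast_2d(uv)
    r=np.c_[uv,np.ones(len(uv))]@np.linalg.inv(K).T@R; c=-R.T@t
    return c+r*((z-c[2])/r[:,2])[:,None]
def proj(d,X):
    K,R,t=(np.array(d[k],float) for k in('mtx','R','t'))
    p=(np.atleast_2d(X)@R.T+t)@K.T; return p[:,:2]/p[:,2:]
E
python3 - <<'E'
from h import *
import pickle
for n in('top','scene'):
    d=grab(n,n+'0.png'); pickle.dump(d,open(n+'0.pkl','wb')); print(n,d['mtx'],d['R'],d['t'])
s=monitor.sense(); print(s)
E
```

```text
top [[519.43072478   0.         276.73896876]
 [  0.         519.43072478 210.40609832]
 [  0.           0.           1.        ]] [[ 4.52583886e-02 -9.98975029e-01 -7.54849508e-04]
 [-9.78028212e-01 -4.41554438e-02 -2.03742765e-01]
 [ 2.03500604e-01  9.95933334e-03 -9.79024165e-01]] [0.00183186 0.58965101 1.13482363]
scene [[383.65302864   0.         272.86447125]
 [  0.         383.65302864 211.58431129]
 [  0.           0.           1.        ]] [[ 3.57249218e-01  9.34009019e-01  3.85788070e-04]
 [ 6.83835437e-01 -2.61278908e-01 -6.81250634e-01]
 [-6.36193438e-01  2.43640072e-01 -7.32050152e-01]] [-0.2304417  -0.30562678  1.31219691]
{'time_s': 0.1, 'qpos': array([ 1.26077289,  0.53709163, -0.00445563,  1.53873058,  0.0025856 ,
        1.06728015, -0.07120568]), 'joint_vel': array([-1.05868428e-03, -1.18103827e-03, -4.77966001e-05, -2.01180249e-03,
       -5.97935718e-04,  2.28895530e-04,  8.19767428e-04]), 'tau': array([ 3.12908473e-03, -5.72077596e+01,  9.94058177e-01, -2.52232146e+01,
       -5.62270219e-02,  1.34126804e-02,  5.67063341e-05]), 'ee_pos': array([ 0.15680128, -0.63028005,  0.25194276]), 'tool_rot': array([ 9.92573210e-01,  1.21646446e-01, -1.36073596e-04, -7.39586800e-04]), 'ft_force': array([-0.03435526, -0.13954621, -0.14524956]), 'moment': array([ 0.04414691,  0.00303362, -0.01302923]), 'grip_force': 0.0, 'width': 0.08828121490842236}
```

View pics/top0.png

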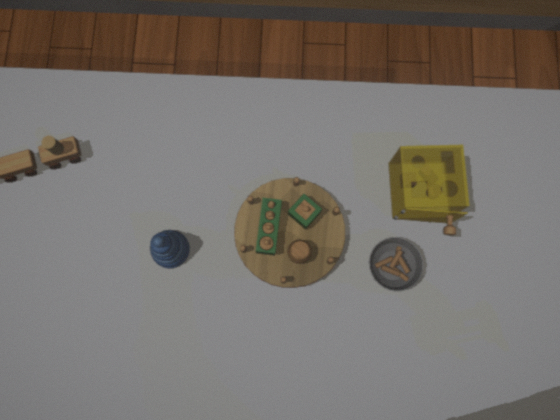

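View pics/scene0.png

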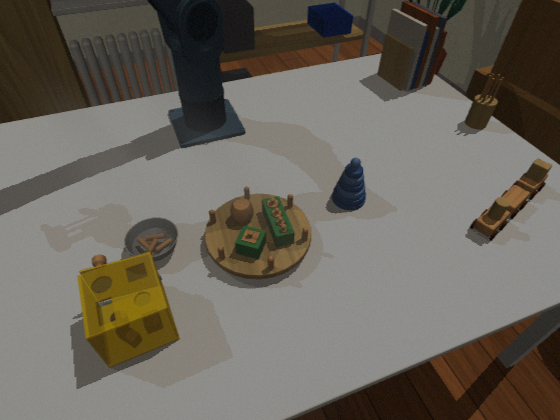

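The top view shows the platter centred at about (291,232), with pegs at (297,181), (337,210), (331,260), (284,280), (243,248) and (251,199). The puzzle is on the left (+y) at (268,226). The stacker is at (169,248) and the bowl at (396,264). The scene view agrees, so a CCW turn of roughly 95° is needed.

```bash
cat >> h.py <<'E'
def puzzle(d):
    im=d['pixels']; hsv=cv2.cvtColor(im,cv2.COLOR_BGR2HSV)
    m=cv2.inRange(hsv,(45,70,20),(90,255,255)); m=cv2.morphologyEx(m,cv2.MORPH_CLOSE,np.ones((7,7)))
    cs=sorted(cv2.findContours(m,0,2)[0],key=cv2.contourArea)[::-1][:2]
    return cs
def wood(d):
    hsv=cv2.cvtColor(d['pixels'],cv2.COLOR_BGR2HSV)
    m=cv2.inRange(hsv,(8,60,40),(28,255,255)); m[:120]=0
    m=cv2.morphologyEx(m,cv2.MORPH_CLOSE,np.ones((9,9)))
    c=max(cv2.findContours(m,0,2)[0],key=cv2.contourArea); return cv2.convexHull(c)
E
python3 - <<'E'
from h import *
import pickle
d=pickle.load(open('top0.pkl','rb'))
c=wood(d); e=cv2.fitEllipse(c); print('ell',e)
P=ray(d,c[:,0,:],0.038)[:,:2]
print('circle',cv2.minEnclosingCircle(P.astype(np.float32)))
print('ctr z.038',ray(d,e[0],.038))
px=np.array([(297,181),(337,210),(331,260),(284,280),(243,248),(251,199)])
Q=ray(d,px,.078); ctr=Q.mean(0); print('pegs',Q,ctr); v=Q-ctr; print(np.hypot(v[:,0],v[:,1]),np.degrees(np.arctan2(v[:,1],v[:,0])))
for c in puzzle(d):
    r=ray(d,c[:,0,:],.07)[:,:2].astype(np.float32); b=cv2.minAreaRect(r); print(cv2.contourArea(c),b, np.degrees(np.arctan2(b[0][1]-ctr[1],b[0][0]-ctr[0])))
print('stacker',ray(d,[169,248],.03),'bowl',ray(d,[396,264],.04))
s=pickle.load(open('scene0.pkl','rb'))
print('scene proj of axis', proj(s,[*ctr[:2],.038]))
E
```

```text
ell ((289.587646484375, 232.2548065185547), (109.2007064819336, 110.87918853759766), 100.07632446289062)
circle ((0.5469822287559509, -0.0033686025999486446), 0.13031436502933502)
ctr z.038 [[ 0.54318099 -0.00350115  0.038     ]]
pegs [[ 0.65631756 -0.01502894  0.078     ]
 [ 0.59247456 -0.10818183  0.078     ]
 [ 0.47830551 -0.09731544  0.078     ]
 [ 0.42943593  0.00519552  0.078     ]
 [ 0.49627289  0.09971091  0.078     ]
 [ 0.60924059  0.08807257  0.078     ]] [ 0.54367451 -0.0045912   0.078     ]
[0.11312561 0.11450967 0.11344994 0.11465702 0.11456808 0.11351425] [  -5.29402819  -64.77555186 -125.18317941  175.1034748   114.44011472
   54.71793064]
966.0 ((0.5517168641090393, 0.04555347561836243), (0.04360366612672806, 0.12510505318641663), 85.74850463867188) 80.88832531004408
569.0 ((0.5902324914932251, -0.03489672392606735), (0.05628668889403343, 0.05820649862289429), 50.35051345825195) -33.06090642204122
stacker [[0.49476401 0.27522601 0.03      ]] bowl [[ 0.48022359 -0.25014997  0.04      ]]
scene proj of axis [[256.29342862 228.5569438 ]]
```

Axis is at about (0.545, -0.004). The pegs sit at -5°+60k and the puzzle at 85°, so the turn needed is +95° CCW. I'll push the -5° peg from its clockwise side with closed fingers, going over there first at a safe height.

jog_arm(
  increments="0 0.0306 -0.0213 0 0;0 0.0306 -0.0213 0 0;0 0.0306 -0.0213 0 0;0 0.0306 -0.0213 0 0;0 0.0306 -0.0213 0 0;0 0.0306 -0.0213 0 0;0 0.0306 -0.0213 0 0;0 0.0306 -0.0213 0 0;0 0.0306 -0.0213 0 0;0 0.0306 -0.0213 0 0;0 0.0306 -0.0213 0 0;0 0.0306 -0.0213 0 0;0 0.0306 -0.0213 0 0;0 0.0306 -0.0213 0 0;0 0.0306 -0.0213 0 0;0 0.0306 -0.0213 0 0;0 0.0306 -0.0213 0 0;0 0.0306 -0.0213 0 0;0 0.0306 -0.0213 0 0;0 0.0306 -0.0213 0 0",
  squeeze=10,
)

```text
time_s: 1.77
ee_pos: [0.6486, -0.0681, 0.2522]
tool_rot: [0.993, 0.122, -0.0, -0.0]
ft_force: [0.4, -0.3, 0.7]
width: 0.0008
grip_force: 0.0
```

jog_arm(
  increments="0 0 0 0 0.1;0 0 0 0 0.1;0 0 0 0 0.1;0 0 0 0 0.1;0 0 0 0 0.1;0 0 0 0 0.1;0 0 0 0 0.1;0 0 0 0 0.1;0 0 0 0 0",
)

```text
time_s: 2.52
ee_pos: [0.6476, -0.0695, 0.2522]
tool_rot: [0.961, -0.276, -0.0, 0.0]
ft_force: [0.2, -0.1, -0.2]
width: 0.0005
grip_force: 0.0
```

```bash
cat >> h.py <<'E'
from scipy.spatial.transform import Rotation as Ro
def where(ax=(.545,-.004)):
    s=monitor.sense(); p=s['ee_pos']; M=Ro.from_quat(s['tool_rot']).as_matrix()
    v=p[:2]-ax; print('t',s['time_s'],'p',p,'r',np.hypot(*v),'phi',np.degrees(np.arctan2(v[1],v[0])),'xhead',np.degrees(np.arctan2(M[1,0],M[0,0])),'tilt',M[:,2],'w',s['width'],'q',s['qpos'].round(2),'F',s['ft_force'].round(2))
    return s,M
E
python3 -c "
from h import *
s,M=where(); a=np.radians(-32)
print('to start, tool',M.T@(np.array([.545+.12*np.cos(a),-.004+.12*np.sin(a),.076])-s['ee_pos']))
grab('wrist','w1.png')"
```

```text
t 2.5167 p [ 0.6476483  -0.06953032  0.2522357 ] r 0.12178216525061146 phi -32.554019991645745 xhead -32.06016886186438 tilt [-9.65034072e-04 -2.12237021e-04 -9.99999512e-01] w 0.0004606290637606975 q [ 0.07  0.54 -0.04  1.53  0.02  1.07 -2.11] F [ 0.2  -0.12 -0.21]
to start, tool [-0.00165343 -0.00129766  0.17623605]
```

View pics/w1.png

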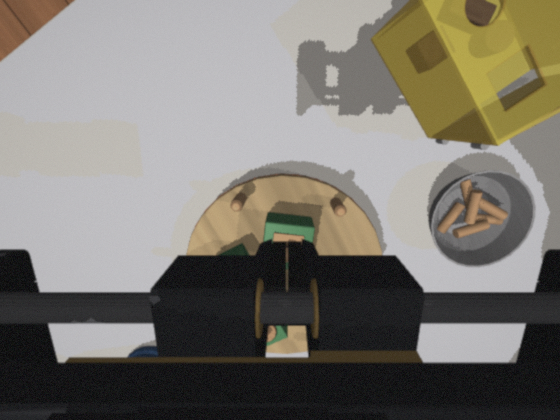

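The wrist view shows the closed fingers over the rim gap, between pegs at (238,202) and (339,207), with the square puzzle behind. I'll check the peg positions in this view and descend partway.

```bash
python3 -c "
from h import *
d=grab('wrist'); P=ray(d,[(238,199),(339,204)],.078); v=P-[.545,-.004,0]; print(P,np.hypot(v[:,0],v[:,1]),np.degrees(np.arctan2(v[:,1],v[:,0])))"
```

```text
[[ 0.66704672 -0.02012132  0.078     ]
 [ 0.60469362 -0.11015863  0.078     ]] [0.12310686 0.12179073] [ -7.52471837 -60.65069775]
```

jog_arm(
  increments="0 -0.0015 -0.001 0.022 0;0 0 0 0.022 0;0 0 0 0.022 0;0 0 0 0.022 0;0 0 0 0.022 0;0 0 0 0.022 0;0 0 0 0.022 0;0 0 0 0.022 0;0 0 0 0 0",
)

```text
time_s: 3.37
ee_pos: [0.6439, -0.0677, 0.0722]
tool_rot: [0.962, -0.273, -0.004, 0.001]
ft_force: [-0.3, -0.0, 0.0]
width: 0.0006
grip_force: 0.0
```

```bash
python3 -c "
from h import *
where(); grab('top','t2.png')"
```

```text
t 3.3667 p [ 0.64387952 -0.06765261  0.07219302] r 0.11759597596587261 phi -32.77096492290612 xhead -31.70627161402669 tilt [-7.72349765e-03  8.09042047e-04 -9.99969846e-01] w 0.000635231519870423 q [ 0.06  0.76 -0.04  1.64  0.04  0.75 -2.12] F [-0.31 -0.04  0.02]
```

jog_arm(
  increments="0 0.0022 -0.001 -0.003 0;0 0 -0.0031 0 -0.026;0 0 -0.0031 0 -0.026;0 0 -0.0031 0 -0.026;0 0 -0.0031 0 -0.026;0 0 -0.0031 0 -0.026;0 0 -0.0031 0 -0.026;0 0 -0.0031 0 -0.026;0 0 -0.0031 0 -0.026;0 -0.0004 -0.0016 0 -0.013;0 0 -0.0016 0 -0.013;0 0 -0.0016 0 -0.013;0 0 -0.0016 0 -0.013;0 0 -0.0016 0 -0.013;0 0 -0.0016 0 -0.013;0 0 -0.0016 0 -0.013;0 0 -0.0016 0 -0.013",
)

```text
time_s: 4.83
ee_pos: [0.6642, -0.0339, 0.0797]
tool_rot: [0.993, -0.121, -0.0, 0.0]
ft_force: [0.1, -2.0, -0.4]
width: 0.0002
grip_force: 0.4
```

```bash
python3 -c "
from h import *
where(); d=grab('top','t3.png'); print([ (cv2.contourArea(c),cv2.minAreaRect(ray(d,c[:,0,:],.07)[:,:2].astype(np.float32))) for c in puzzle(d)])
cv2.imwrite('pics/t3c.png',cv2.resize(d['pixels'][150:310,200:400],None,fx=3,fy=3))"
```

```text
t 4.8333 p [ 0.66416453 -0.03387639  0.07969678] r 0.1228526883796284 phi -14.074818790510971 xhead -13.922130112383226 tilt [-4.6256392e-05 -2.3954395e-04 -9.9999997e-01] w 0.000177673731691078 q [ 0.06  0.77 -0.12  1.59  0.11  0.79 -1.92] F [ 0.1  -2.04 -0.44]
[(973.5, ((0.5511431097984314, 0.04561782255768776), (0.043677955865859985, 0.12515287101268768), 86.11546325683594)), (132.5, ((0.5834145545959473, -0.012938447296619415), (0.06115550920367241, 0.029873885214328766), 11.725915908813477))]
```

View pics/t3c.png

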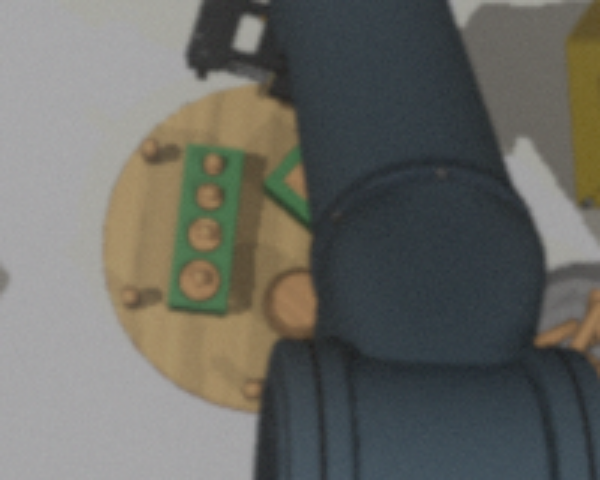

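The crop shows the puzzle at crop (205,230) still upright and nearly unmoved. The finger is on the far peg side with about 2 N of contact. I'll start pushing.

jog_arm(
  increments="0 -0.0003 -0.002 0.001 -0.017;0 -0.0003 -0.003 0.001 -0.025;0 -0.0003 -0.0042 0.001 -0.035;0 -0.0001 -0.0042 0 -0.035;0 -0.0001 -0.0042 0 -0.035;0 -0.0001 -0.0042 0 -0.035;0 -0.0001 -0.0042 0 -0.035;0 -0.0001 -0.0042 0 -0.035;0 -0.0001 -0.0042 0 -0.035;0 -0.0001 -0.0042 0 -0.035;0 -0.0001 -0.0042 0 -0.035;0 -0.0001 -0.0042 0 -0.035;0 -0.0001 -0.0042 0 -0.035;0 -0.0001 -0.0042 0 -0.035;0 -0.0001 -0.0042 0 -0.035;0 -0.0001 -0.0042 0 -0.035;0 -0.0001 -0.0042 0 -0.035;0 -0.0001 -0.0042 0 -0.035;0 -0.0001 -0.003 0 -0.025;0 0 -0.002 0 -0.017",
)

```text
time_s: 6.55
ee_pos: [0.6568, 0.0426, 0.0767]
tool_rot: [0.98, 0.2, -0.0, -0.0]
ft_force: [-0.3, -0.1, 0.2]
width: 0.0004
grip_force: 0.2
```

```bash
python3 -c "
from h import *
where(); d=grab('top','t4.png'); print([ (cv2.contourArea(c),cv2.minAreaRect(ray(d,c[:,0,:],.07)[:,:2].astype(np.float32))) for c in puzzle(d)])
cv2.imwrite('pics/t4c.png',cv2.resize(d['pixels'][150:310,200:400],None,fx=3,fy=3))"
```

```text
t 6.55 p [0.65675967 0.04258121 0.07665046] r 0.121078621942125 phi 22.6262800227879 xhead 23.065170334530933 tilt [-3.05435446e-04  2.82943650e-04 -9.99999913e-01] w 0.0004294769917960213 q [ 0.05  0.78 -0.27  1.6   0.27  0.8  -1.5 ] F [-0.35 -0.14  0.16]
[(764.5, ((0.5206648111343384, 0.038241028785705566), (0.12532415986061096, 0.04436348378658295), 33.59313201904297))]
```

View pics/t4c.png

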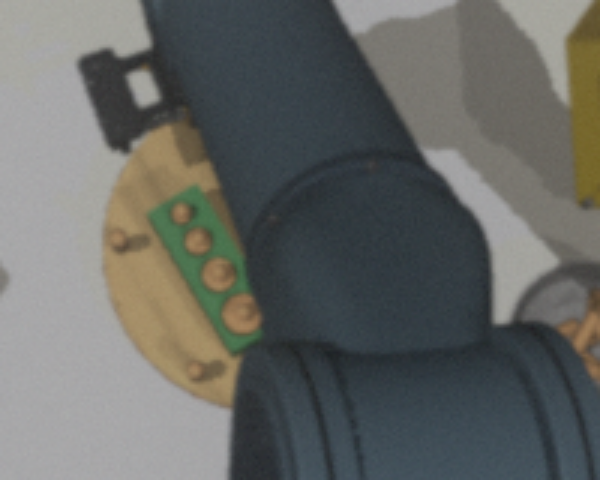

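The puzzle has turned 37.5° with the pegs and everything is upright (puzzle at crop (205,270)). About 56° remain.

jog_arm(
  increments="0 -0.0001 -0.002 0 -0.017;0 -0.0001 -0.003 0 -0.025;0 -0.0001 -0.0042 0 -0.035;0 -0.0001 -0.0042 0 -0.035;0 -0.0001 -0.0042 0 -0.035;0 -0.0001 -0.0042 0 -0.035;0 -0.0001 -0.0042 0 -0.035;0 -0.0001 -0.0042 0 -0.035;0 -0.0001 -0.0042 0 -0.035;0 -0.0001 -0.0042 0 -0.035;0 -0.0001 -0.0042 0 -0.035;0 -0.0001 -0.0042 0 -0.035;0 -0.0001 -0.0042 0 -0.035;0 -0.0001 -0.0042 0 -0.035;0 -0.0001 -0.0042 0 -0.035;0 -0.0001 -0.0042 0 -0.035;0 -0.0001 -0.0042 0 -0.035;0 -0.0001 -0.0042 0 -0.035;0 -0.0001 -0.003 0 -0.025;0 0 -0.002 0 -0.017",
)

```text
time_s: 8.27
ee_pos: [0.6059, 0.0988, 0.0767]
tool_rot: [0.866, 0.5, -0.0, -0.0]
ft_force: [0.3, -0.0, 0.5]
width: 0.0003
grip_force: 0.2
```

```bash
python3 -c "
from h import *
where(); d=grab('top','t5.png'); print([ (cv2.contourArea(c),cv2.minAreaRect(ray(d,c[:,0,:],.07)[:,:2].astype(np.float32))) for c in puzzle(d)])
cv2.imwrite('pics/t5c.png',cv2.resize(d['pixels'][150:310,200:400],None,fx=3,fy=3))"
```

```text
t 8.2667 p [0.60590615 0.09883933 0.07667164] r 0.1195219126823651 phi 59.36404297419508 xhead 59.96072336971772 tilt [-3.86282832e-04  1.28154079e-05 -9.99999925e-01] w 0.0003206799146205148 q [ 0.07  0.75 -0.43  1.72  0.42  0.76 -1.09] F [ 0.29 -0.01  0.51]
[(45.0, ((0.501796305179596, 0.069530189037323), (0.025812771171331406, 0.014967110939323902), 36.352691650390625)), (0.0, ((0.42451775074005127, -0.0683695450425148), (0.0, 0.0), 0.0))]
```

View pics/t5c.png

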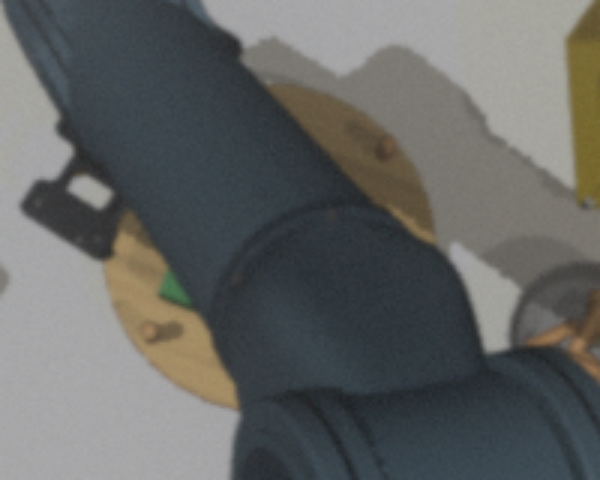

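The arm now hides most of the puzzle in this view (a corner shows at crop (172,290)), but the pegs are on track. I'll go on slowly for about 15° and then measure with the scene camera.

jog_arm(
  increments="0 0 -0.002 0 -0.017;0 -0.0001 -0.003 0 -0.025;0 -0.0001 -0.0042 0 -0.035;0 -0.0001 -0.0042 0 -0.035;0 -0.0001 -0.0042 0 -0.035;0 -0.0001 -0.0042 0 -0.035;0 0 -0.0021 0 -0.0175;0 0 -0.0021 0 -0.0175;0 0 -0.0021 0 -0.0175;0 0 -0.0021 0 -0.0175;0 0 0 0 0;0 0 0 0 0",
)

```text
time_s: 9.32
ee_pos: [0.5785, 0.1103, 0.0767]
tool_rot: [0.797, 0.604, -0.0, -0.0]
ft_force: [1.0, 1.1, -0.4]
width: 0.0002
grip_force: 0.0
```

```bash
python3 -c "
from h import *
where(); d=grab('scene','s6.png'); d=grab('scene')
for c in puzzle(d):
  b=cv2.minAreaRect(ray(d,c[:,0,:],.078)[:,:2].astype(np.float32)); print(cv2.contourArea(c),b)
cv2.imwrite('pics/s6c.png',cv2.resize(d['pixels'][150:300,170:350],None,fx=4,fy=4,interpolation=2))"
```

```text
t 9.3167 p [0.5785136  0.11027181 0.07668833] r 0.1190848718217245 phi 73.6546599711064 xhead 74.24272930828913 tilt [-2.41984236e-04  2.75364036e-05 -9.99999970e-01] w 0.0001888257840995365 q [ 0.09  0.73 -0.49  1.79  0.48  0.75 -0.93] F [ 1.01  1.07 -0.38]
1679.0 ((0.5604131817817688, 0.005436860024929047), (0.14528991281986237, 0.16184942424297333), 86.43439483642578)
299.5 ((-0.4041985273361206, 1.2925113439559937), (0.11116664856672287, 0.29073113203048706), 35.85563659667969)
```

View pics/s6c.png

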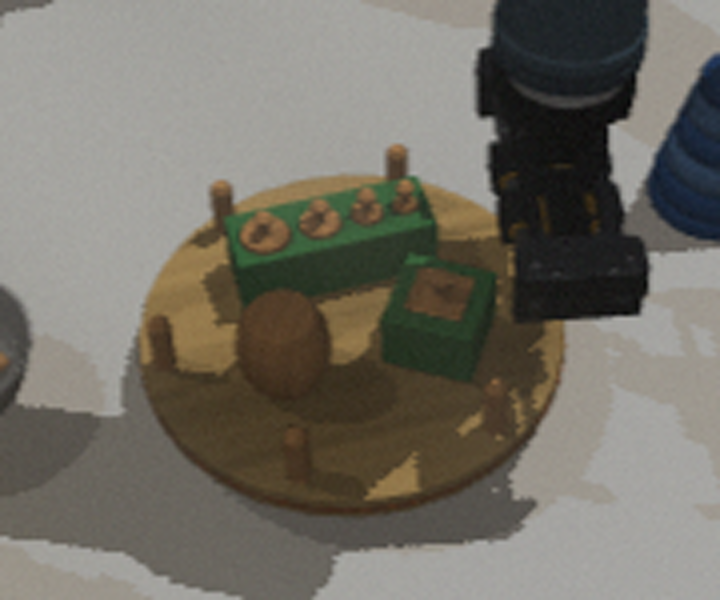

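The scene view shows everything upright. Peg tops are at crop (221,186), (397,150), (160,322), (295,432) and (495,385), and the puzzle's top corners at (226,218), (418,180), (437,222) and (235,262).

```bash
cat > m.py <<'E'
from h import *
def m(d,pegs,cor,ax=(.545,-.004)):
    f=lambda a:np.array(a,float)/4+[170,150]
    P=ray(d,f(pegs),.078)[:,:2]; v=P-ax; a=np.degrees(np.arctan2(v[:,1],v[:,0])); print('pegs r',np.hypot(*v.T).round(4),'ang',a.round(1))
    z=np.exp(1j*np.radians(6*(a-30))).mean(); print('platter err deg (from pegs)',np.degrees(np.angle(z))/6)
    C=ray(d,f(cor),.078)[:,:2]; w=C.mean(0)-ax
    for i,j in((0,1),(3,2)): e=C[j]-C[i]; print('long',np.linalg.norm(e),np.degrees(np.arctan2(e[1],e[0])))
    print('puzzle ctr',C.mean(0),np.degrees(np.arctan2(w[1],w[0])))
E
python3 -c "
from m import *
d=grab('scene'); m(d,[(221,186),(397,150),(160,322),(295,432),(495,385)],[(226,218),(418,180),(437,222),(235,262)])"
```

```text
pegs r [0.1069 0.1087 0.1119 0.1187 0.1203] ang [-153.1  142.9  -90.6  -32.3   24.5]
platter err deg (from pegs) -3.7075702465204117
long 0.12195017523173 84.80922199425366
long 0.12494726888329023 84.39525421733286
puzzle ctr [0.50174307 0.00163036] 172.58402263614732
```

About 5° remain, so I'll push 4.5° in small steps and look again.

jog_arm(
  increments="0 0 -0.001 0 -0.009;0 0 -0.001 0 -0.009;0 0 -0.001 0 -0.009;0 0 -0.001 0 -0.009;0 0 -0.001 0 -0.009;0 0 -0.001 0 -0.009;0 0 -0.001 0 -0.009;0 0 -0.001 0 -0.009;0 0 -0.001 0 -0.009;0 0 0 0 0;0 0 0 0 0",
)

```text
time_s: 10.38
ee_pos: [0.5697, 0.1124, 0.0767]
tool_rot: [0.772, 0.635, -0.0, -0.0]
ft_force: [0.5, 0.0, 0.3]
width: 0.0008
grip_force: 0.0
```

```bash
python3 -c "
from h import *
where(); d=grab('scene','s7.png')
cv2.imwrite('pics/s7c.png',cv2.resize(d['pixels'][150:300,170:350],None,fx=4,fy=4,interpolation=2))"
```

```text
t 10.3833 p [0.56974719 0.11243005 0.0766653 ] r 0.11903100681726163 phi 78.00036923633259 xhead 78.88775812496523 tilt [-2.88640127e-04  5.32525460e-05 -9.99999957e-01] w 0.0007758183925147775 q [ 0.1   0.72 -0.51  1.81  0.5   0.74 -0.87] F [0.53 0.05 0.32]
```

View pics/s7c.png

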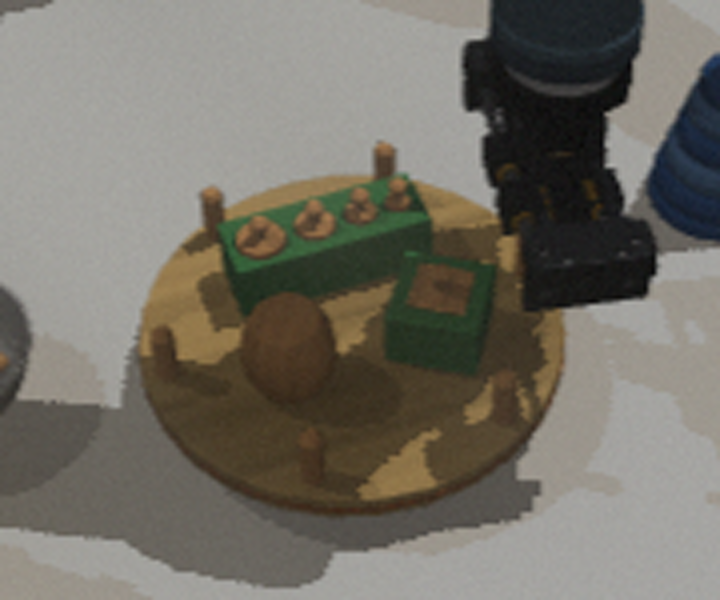

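The puzzle's now nearly square to the front. I'll back the finger off, rise and clear the top view to measure precisely.

jog_arm(
  increments="0 0 0.004 0 0;0 0 0.006 0 0;0 0 0.004 0 0;0 0 0 -0.02 0;0 0 0 -0.035 0;0 0 0 -0.035 0;0 0 0 -0.035 0;0 0 0 -0.035 0;0 0 0 -0.035 0;0 0 0 -0.02 0;0 0.03 0 0 0;0 0.035 0 0 0;0 0.035 0 0 0;0 0.035 0 0 0;0 0.035 0 0 0;0 0.035 0 0 0;0 0.035 0 0 0;0 0.03 0 0 0;0 0.02 0 0 0;0 0 0 0 0",
)

```text
time_s: 12.1
ee_pos: [0.6378, 0.3998, 0.2907]
tool_rot: [0.771, 0.637, 0.0, -0.002]
ft_force: [-0.4, 0.6, 0.4]
width: 0.0002
grip_force: 0.0
```

```bash
python3 -c "
from h import *
where(); d=grab('top','t8.png'); d=grab('top'); c=wood(d); print('disc',cv2.minEnclosingCircle(ray(d,c[:,0,:],.038)[:,:2].astype(np.float32)))
for c in puzzle(d):
  b=cv2.minAreaRect(ray(d,c[:,0,:],.07)[:,:2].astype(np.float32)); print(cv2.contourArea(c),b,np.degrees(np.arctan2(b[0][1]+.004,b[0][0]-.545)))
s=grab('scene'); from m import m
m(s,[(211,192),(384,147),(162,332),(312,432),(505,375)],[(219,225),(409,178),(432,221),(231,267)])
cv2.imwrite('pics/t8c.png',cv2.resize(d['pixels'][150:310,200:400],None,fx=3,fy=3))"
```

```text
t 12.1 p [0.63777812 0.39983895 0.29067781] r 0.41435935893569553 phi 77.0613629348688 xhead 79.19822405676784 tilt [-0.00234497  0.00327157 -0.9999919 ] w 0.0002080852530672586 q [-0.31  0.77 -0.6   1.14  0.41  1.35 -1.05] F [-0.42  0.56  0.4 ]
disc ((0.5464154481887817, -0.003246067091822624), 0.1299765408039093)
1016.0 ((0.49740877747535706, -0.002240613102912903), (0.045231327414512634, 0.1234092265367508), 1.7117908000946045) 177.88281214781665
565.0 ((0.574134886264801, 0.043673694133758545), (0.05694279074668884, 0.05710352212190628), 55.926429748535156) 58.569592539499745
pegs r [0.1079 0.1094 0.1129 0.1173 0.1199] ang [-149.   147.5  -86.7  -27.9   28.9]
platter err deg (from pegs) 0.5677772501910002
long 0.12250297150621155 88.51416133961294
long 0.12538146341354614 86.6548359641742
puzzle ctr [ 0.50215421 -0.00240758] 177.87150668456647
```

View pics/t8c.png

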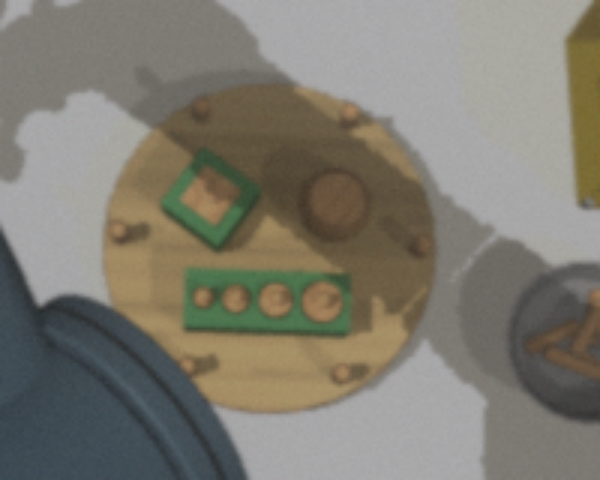

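The top crop shows the puzzle at the front (crop (268,300)), all toys upright, and pegs at (201,106), (350,114), (420,243), (343,372), (188,366) and (119,230).

```bash
python3 -c "
from h import *
d=grab('top')
Q=ray(d,np.array([(201,106),(350,114),(420,243),(343,372),(188,366),(119,230)])/3+[200,150],.078)[:,:2]
v=Q-Q.mean(0); a=np.degrees(np.arctan2(v[:,1],v[:,0])); print(Q.mean(0),a,np.hypot(*v.T)); print(np.degrees(np.angle(np.exp(1j*np.radians(6*(a-30))).mean()))/6)
# puzzle long edges: fit lines to left/right points of contour
c=puzzle(d)[0][:,0,:]; 
m=np.zeros((420,560),np.uint8); cv2.drawContours(m,[c.reshape(-1,1,2)],-1,255,-1)
ys,xs=np.nonzero(m); P=ray(d,np.c_[xs,ys],.075)[:,:2]; w=np.linalg.eigh(np.cov(P.T))[1][:,1]; print('PCA long',np.degrees(np.arctan2(w[1],w[0]))%180,P.mean(0))
p=cv2.fitLine
for sel in (ys.min,):
  pass
cols=range(xs.min()+4,xs.max()-3)
for f in(np.min,np.max):
  E=ray(d,[(x,f(ys[xs==x])) for x in cols],.078)[:,:2]; k=np.polyfit(E[:,1],E[:,0],1)[0]; print('edge',90-np.degrees(np.arctan(k)))
"
```

```text
[ 0.54400702 -0.00357125] [  29.85720483  -30.24729644  -89.73264048 -149.61541765  150.24150064
   89.89173149] [0.11410709 0.11320674 0.11239527 0.11402947 0.11418615 0.11361369]
0.06584678490442251
PCA long 90.11479766589908 [ 0.49651061 -0.00247834]
edge 90.23998858644983
edge 90.55779565553901
```

The platter is within about 0.1° of target and the puzzle is within about 0.5° of square. Everything is at rest and the robot is clear.

```bash
python3 -c "
from h import *
print(workorder.finish_job())"
```

```text
the job is handed in; nothing more can be done
None
```

I turned the turntable about 95° counter-clockwise by pushing one rim peg, so the cylinder puzzle now stands at the front, within about 0.5° of square. The toys on it stayed upright, the arm is clear, and the job is handed in.

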